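Brace a tight jar in its holder and unscrew the cap

ROBOT

A 6-joint arm with a two-finger parallel gripper is mounted at the origin on a cart in front of the work surface, level with it; the furniture and walls round the work are solid. World frame = base frame: x ahead of the robot, y to its left, z up, the work surface at z = 0. Lengths are in m, angles in degrees, forces in N, time in s.
With the tool pointing down it reaches from about 0.25 to 0.725 m from the base axis. Payload 9.7 kg.
Tool frame: the origin (TCP) lies at the very end of the fingers, on their centre line; the grasp point (between the pads) lies 19 mm behind it; z points along the fingers, y is the line along which they close (so a half turn about z gives the same grasp; the last joint's range is limited). The gripper opens to 85 mm and grips with 20 to 120 N. Pads are 22 mm wide; open, the fingers measure 114 mm over their backs; the gripper's body (76 mm by 85 mm) begins 54 mm behind the grasp point. The pads swing forward as they close: fully open they stand 13 mm farther back than shut.
Start: joints at [-72.135, 4.979, 10.078, 95.1, 0, 90], TCP at [0.169, -0.523, 0.231] pointing down, gripper open.
Joint ranges: [-179.16, 179.16], [-48.56, 103.87], [-65.8, 70.77], [-126.05, 130.52], [-82.76, 87.17], [-180, 180]. Speed limits (degrees/s): [127.2, 127.2, 147.25, 180, 180, 180].

INTERFACE

Orientations are given as [roll, pitch, yaw] about the fixed x, y, z axes, in that order (R = Rz(yaw) Ry(pitch) Rx(roll)).
In Python, from workcell import bot gives the robot as it stands.
- The arm moves only by the tool arm_command, never from a script. Its argument "series" is a list of rows, each a list of 4 numbers: the shift along the tool's x, y, z in m, then the turn about the tool's z in rad. A call has exactly 5 rows; each row is the pose to reach, as a shift and turn from the pose commanded when the call began, along the tool's axes at that moment; what a row does not reach only later rows make up. A row lasts 1/10 s, in which the tool goes at most 50 mm and 8.59 degrees, less where a joint would pass 70% of its speed; a pose out of reach is approached as far as the arm can. A call with a gripper value outside its range is refused whole. "hand" is the finger opening in m, from 0 to 0.0854, set as the call begins (left out, the last holds). The fingers move at their own pace and stop on an object; "grip_force" is the grip in N (left out, the last holds). Time passes only in rows, so rows that repeat a pose let the fingers close, or fill a call up. It gives the time, the measured TCP pose, the force, the opening and the grip force at its end, in the units of the state.
- bot.get_obs(): the state, without advancing time (a new reading comes with each control period).
- bot.camera(name): name is "scene" or "top" or "wrist"; returns a dict with "color" (480x640x3 uint8, blue, green, red), "camera_matrix" (3x3 intrinsics, pixels), "xyz" and "orientation" of the camera in the world; the wrist camera has in their place "T_tool_cam" (4x4, takes a point from camera to tool coordinates, whose origin is the TCP and whose axes are the flange's). Camera axes: x right, y up, looking along -z (the intrinsics and any distortion apply to the point x, -y, -z); pixel columns grow to the right and rows downward; lengths in m; the calibration is good to about 2 mm. A picture is of the moment at which its call begins: read the wrist's pose just before it. There is no depth.
- bot.job_done(): hands the job in; it is judged then, once.
Trained networks look in the newest picture that a camera, given by its name, has taken for a name from the list of things; names that differ only in an ending like _2 or _b are one class to them, and where a whole thing is asked for, a point or a joint stands for the part that bears it (a point fixed in the world has none). Each returns a list of dicts, best first, with "confidence" (0 to 1); they miss things now and then, are a little off and sometimes report something else, mostly with a low value. They report only what shows in the picture. A call takes as long as a camera call. They do not tell look-alikes from the thing itself.
- bot.find_in(camera, target): "location" ([column, row] in pixels, amid what is visible of it).
- bot.mark_of(camera, target): "location" ([column, row] in pixels: a listed point, or the origin of a listed thing).
The state is a dict: "time": time; "q": joint angles; "qd": joint speeds; "joint_efforts": joint torques, N m; "ee_pos": TCP position; "tcp_rot": TCP orientation; "wrist_force": force on the tool from outside, world axes, zero at the start; "torque": the same for the moment, N m; "opening": finger opening in m; "grasp_force": force on a finger pad.
Only numpy, scipy, OpenCV 4.12 (cv2) and the standard library are available. Lean on these libraries where they do the work, as an engineer would, in place of code of your own. Each camera call takes 0.05 s, during which the arm holds its last target. There are 200 camera calls.

TASK

Stand the square jar fully down in the square pocket of the wooden jar holder, so that the holder keeps it from turning, then unscrew its tight cap anticlockwise until it comes free. Lift the cap straight up off the jar and finish while still holding it, level and still, clear of the open mouth and directly over it, some two or three centimetres up, with the jar still seated in the holder. Do not disturb the other things on the worktop.

Things in the scene. Friction and masses are not known exactly. Their poses are not given: they have to be found in the camera images.
- holder: wooden jar holder, a block 112 x 112 mm and 28 mm high, fixed to the worktop. Origin: centre of its underside; x, y along its sides, z up. In its top is a square pocket 67 x 67 mm, sides parallel to the block's, 22 mm deep, rim bevelled by 4 mm. The jar's square foot fits with 2.5 mm play a side, in any of four quarter turns; seated, it can still turn some 5 degrees either way
- holder_pocket (a point): centre of the pocket's floor, 6 mm above the worktop
- jar_base (a point): centre of the underside of the loose white stoneware jar (0.25 to 0.49 kg): a square body 62 x 62 mm and 75 mm tall with rounded edges; above it a round neck of 41 mm diameter up to the rim, 107 mm above this point. x and y are parallel to the square's sides, z up. The steel screw cap covers the neck
- jar_mouth (a point): centre of the jar's rim, 107 mm above the jar's underside
- cap_center (a point): centre of the round steel screw cap, 60 mm across and 24 mm tall. Closed, this point is 100 mm above the jar's underside, the cap's lower edge 88 mm and its top 112 mm; below the edge are 13 mm of bare neck before the square shoulder. The whole jar can be carried by its cap; a grip of 30 to 50 N does no harm
- cap_edge (a point): centre of the cap's lower edge, 12 mm below the cap's centre; z up along the cap's axis. Lower edge level with the jar's rim means that the cap is 19 mm up from its closed position
- cap_mark (a point): point on the cap's rim, half-way up, 30 mm from its axis; closed, it lies in the direction of the jar's own +x; it goes round with the cap and shows how far the cap has turned on the jar
- jar: the jar, origin at the centre of its underside (as point jar_base)
- cap: the cap, origin at the centre of its lower edge (as point cap_edge). It is tight: turning it takes some 0.2 to 0.4 N m; the jar standing free on the worktop would spin along. Three lugs hold it down; after about 50 degrees anticlockwise (from above) they come free and a sprung seal lifts it about 2 mm; at 60 to 85 degrees (best 72) of turn on the jar it lifts straight off; beyond that its lugs strike the next thread
- tin_tomato: bystander, not to be disturbed: tin can, 74 x 109 mm tall, cream with brown bands
- honey_jar: bystander, not to be disturbed: round jar with dark lid, 62 x 99 mm tall
- lemon: bystander, not to be disturbed: lemon, 77 x 51 mm
- onion: bystander, not to be disturbed: onion, 65 mm
- spoon: bystander, not to be disturbed: metal dessert spoon lying flat, 188 mm long
- dish_brush: bystander, not to be disturbed: washing-up brush lying flat, 269 mm long
- notepad: bystander, not to be disturbed: small notepad lying flat, 130 x 94 mm
Things that resemble listed ones, but are neither listed nor needed, are in the scene too. Of the things shaped like the cap, the bare steel one is meant.

How it is judged (in metres and radians):
On the way, in this order (a step that is already met when the one before it is completed fails the run):
1. the jar stands fully down in the holder's pocket, its cap still closed (z of jar_base in the frame of holder between 0 and 0.01 m and horizontal distance between jar_base and holder_pocket below 0.007 m and angle between jar_base's own z axis and vertical below 0.07 rad and y of cap_mark in the frame of jar below 0.01 m and z of cap_edge in the frame of jar below 0.091 m), for 0.2 s.
2. the cap is turned anticlockwise on the jar, the jar staying in the pocket (z of jar_base in the frame of holder between 0 and 0.01 m and horizontal distance between jar_base and holder_pocket below 0.007 m and angle between jar_base's own z axis and vertical below 0.07 rad and y of cap_mark in the frame of jar above 0.02 m), for 0.05 s.
At the end, for the whole second after the job is handed in: Jar upright in the pocket (foot under 4 mm above its floor, within 7 mm of its centre, tilt under 4 degrees); cap in the fingers, off the jar, still, level within 11 degrees, lower edge 4 to 55 mm above the rim, axis within 20 mm of the jar's (z of jar_base in the frame of holder between 0 and 0.01 m and horizontal distance between jar_base and holder_pocket below 0.007 m and angle between jar_base's own z axis and vertical below 0.07 rad and z of cap_edge in the frame of jar between 0.111 and 0.162 m and horizontal distance between cap_edge and jar_mouth below 0.02 m and angle between cap_edge's own z axis and vertical below 0.2 rad and contact force between the fingers and cap above 1 N and contact force between cap and jar below 0.1 N and linear speed of cap below 0.02 m/s); the arm keeps its last pose, push and grip.
It fails at once if a bystander is moved more than 2.5 cm (distance of any of tin_tomato, honey_jar, lemon, onion, spoon, dish_brush, notepad from where it was at the start of the episode above 0.025 m).
It fails at once if the jar is tipped over (angle between jar_base's own z axis and vertical above 0.6 rad).
It also fails if it takes over 48 s, if anything falls off the work surface, if the arm or the gripper's body presses on something with over 40 N, if the wrist force passes 120 N, or if a joint passes its speed limit or range.

## Working session

There is one attempt and no reset: what is moved stays moved. The work goes in short steps, Python scripts to look and compute and a tool call to move; the robot and the scene stay as the last step left them, time stands still between calls to the robot, and variables do not carry over. Pictures are saved under pics/ and viewed, at most 10 in all, crops included, and the job is handed in when it is done.

Besides the shell and the picture viewer there is one more tool, called as name([rows], argument=value, ...), one row to a line, values as JSON. arm_command: Moves the arm, as the interface text tells. Its arguments: {"type":"object","properties":{"series":{"type":"array"},"hand":{"type":"number"},"grip_force":{"type":"number"}},"required":["series"]}

```bash
mkdir -p pics; ls
cat > h.py <<'E'
import numpy as np, cv2
from scipy.spatial.transform import Rotation as R
from workcell import bot
def cam(name):
    o=bot.get_obs(); c=bot.camera(name)
    if name=="wrist":
        T=np.eye(4);T[:3,:3]=R.from_euler('xyz',o['tcp_rot'],degrees=True).as_matrix();T[:3,3]=o['ee_pos']
        W=T@np.array(c['T_tool_cam'])
    else:
        W=np.eye(4); W[:3,3]=c['xyz']; a=np.array(c['orientation'],float)
        W[:3,:3]=a if a.shape==(3,3) else R.from_euler('xyz',a,degrees=True).as_matrix()
    c['W']=W; c['K']=np.array(c['camera_matrix']); return c
def hit(c,px,z):
    d=np.linalg.inv(c['K'])@[px[0],px[1],1]; d=c['W'][:3,:3]@(d*[1,-1,-1]); p=c['W'][:3,3]
    return p+d*(z-p[2])/d[2]
def proj(c,P):
    q=(np.linalg.inv(c['W'])@np.append(P,1))[:3]*[1,-1,-1]; u=c['K']@q; return u[:2]/u[2]
E
python3 - <<'E'
from h import *
print(bot.get_obs())
for n in("scene","top"):
    c=cam(n);cv2.imwrite(f"pics/{n}0.png",c['color']); print(n,[k for k in c],c['xyz'],c['orientation'])
    for t,z in (("holder",0),("holder_pocket",.006),("jar_base",0),("cap_center",.1),("cap_mark",.1),("jar_mouth",.107)):
        for r in bot.mark_of(n,t)[:3]: print(t,np.round(r['location']),round(r['confidence'],2),hit(c,r['location'],z).round(3))
E
```

```text
pics
{'time': 0.0, 'q': array([-7.21318702e+01,  5.01172678e+00,  1.00339792e+01,  9.50996995e+01,
        3.13950947e-04,  9.00001762e+01]), 'qd': array([ 0.06007824, -0.01151202, -0.03452082,  0.03012511, -0.0528227 ,
        0.06853598]), 'joint_efforts': array([ 2.80553017e-03, -5.20398545e+01,  4.64790058e+01,  1.68541790e-02,
       -1.19204374e-04,  5.59300258e-05]), 'ee_pos': array([ 0.16868511, -0.52324903,  0.23057281]), 'tcp_rot': array([-1.79922553e+02, -3.13712472e-04,  1.78679531e+01]), 'wrist_force': array([0.16185586, 0.32376129, 0.12562698]), 'torque': array([-0.03591012,  0.00681315,  0.03068936]), 'grasp_force': 0.0, 'opening': 0.0857196206432855}
scene ['color', 'camera_matrix', 'xyz', 'orientation', 'W', 'K'] [-0.32844469  0.72612191  0.97321339] [  50.27594281   -1.16766792 -122.83807832]
holder [342. 289.] 0.7 [0.438 0.133 0.   ]
holder_pocket [338. 286.] 0.79 [0.448 0.137 0.006]
jar_base [278. 314.] 0.64 [0.448 0.316 0.   ]
cap_center [387. 265.] 0.94 [0.367 0.054 0.1  ]
cap_center [277. 286.] 0.59 [0.446 0.317 0.1  ]
cap_center [201. 345.] 0.58 [0.378 0.534 0
[... 156 characters left out ...]
', 'camera_matrix', 'xyz', 'orientation', 'W', 'K'] [0.33495552 0.14849595 1.51685755] [  9.32657167   0.66099467 -91.70082743]
holder [328. 289.] 0.95 [0.445 0.136 0.   ]
holder [259. 292.] 0.55 [0.445 0.323 0.   ]
holder_pocket [332. 290.] 0.56 [0.443 0.123 0.006]
holder_pocket [256. 284.] 0.54 [0.466 0.332 0.006]
holder_pocket [292. 234.] 0.29 [0.6   0.229 0.006]
jar_base [262. 290.] 0.53 [0.448 0.317 0.   ]
cap_center [256. 285.] 0.74 [0.454 0.319 0.1  ]
cap_center [382. 292.] 0.71 [ 0.427 -0.002  0.1  ]
cap_center [310. 222.] 0.22 [0.616 0.177 0.1  ]
cap_mark [374. 297.] 0.79 [0.415 0.02  0.1  ]
cap_mark [261. 276.] 0.56 [0.476 0.307 0.1  ]
jar_mouth [254. 287.] 0.71 [0.448 0.323 0.107]
```

Run:
```python
import cv2
s=cv2.imread("pics/scene0.png");t=cv2.imread("pics/top0.png")
cv2.imwrite("pics/t_crop.png",cv2.resize(t[190:390,200:460],None,fx=3,fy=3,interpolation=cv2.INTER_CUBIC))
```

```text
(no output)
```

View pics/scene0.png

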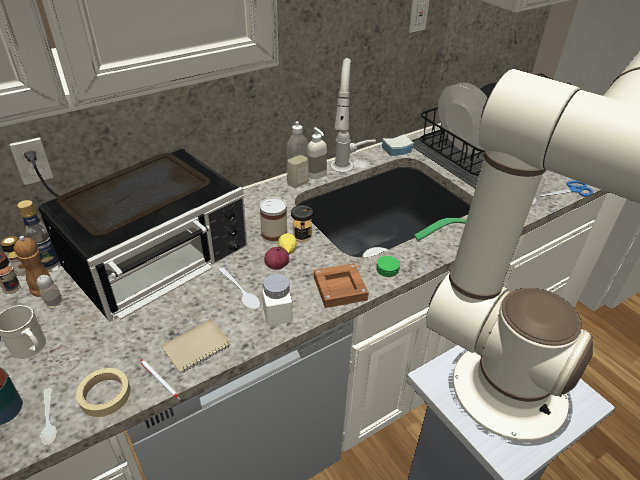

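View pics/t_crop.png

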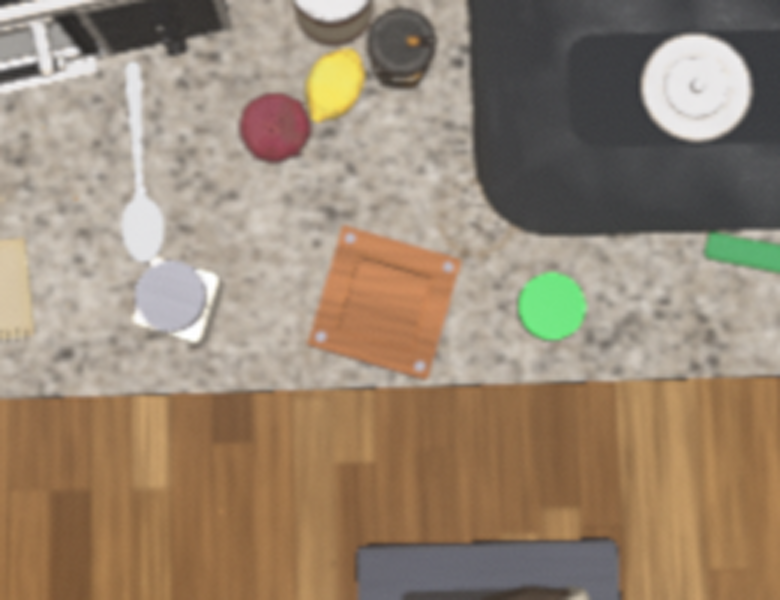

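The steel-capped white jar is at scene (277,297) and top (259,290). The green lid at scene (388,266), top (384,291) has the same shape but isn't bare steel, so it's a look-alike. The enlarged crop confirms this. The holder is at top (328,290).

Run:
```python
from h import *
c=cam("top"); f=lambda p,z:hit(c,(p[0]/3+200-1/3,p[1]/3+190-1/3),z)
def sq(ps,z):
    P=np.array([f(p,z)[:2] for p in ps]); ctr=P.mean(0); s=np.roll(P,-1,0)-P
    a=np.degrees(np.arctan2(s[:,1],s[:,0])); print(ctr.round(4),np.linalg.norm(s,axis=1).round(3),(a%90).round(1))
sq([(343,227),(461,260),(428,378),(308,345)],.028)
sq([(153,256),(220,274),(201,344),(133,321)],.075)
print('cap',f((171,297),.112))
```

```text
[0.4405 0.1353] [0.11  0.109 0.111 0.11 ] [72.5 72.2 73.  71.9]
[0.4457 0.3162] [0.061 0.062 0.062 0.059] [73.3 73.8 69.8 72.2]
cap [0.44436148 0.31675419 0.112     ]
```

arm_command([
  [0.02,-0.028,0,-0.14],
  [0.045,-0.062,0,-0.28],
  [0.072,-0.1,0,-0.42],
  [0.1,-0.138,0,-0.56],
  [0.128,-0.175,0,-0.7],
])

```text
time: 1.25
ee_pos: [0.2369, -0.316, 0.2313]
tcp_rot: [180.0, 0.0, 58.3]
wrist_force: [1.0, 0.1, 0.1]
opening: 0.0856
grasp_force: 0.0
```

```bash
cat > go.py <<'E'
import sys
from h import *
# usage: go.py x y z yaw -> tool shift & turn
o=bot.get_obs(); t=np.array([float(v) for v in sys.argv[1:4]]); yaw=float(sys.argv[4])
Rm=R.from_euler('xyz',[180,0,o['tcp_rot'][2]],degrees=True).as_matrix()
print('t',round(o['time'],2),'pos',o['ee_pos'].round(4),'rot',o['tcp_rot'].round(2),'q',o['q'].round(1),'open',round(o['opening'],4),'F',o['wrist_force'].round(1))
print('shift',(Rm.T@(t-o['ee_pos'])).round(4),'turn',np.radians(o['tcp_rot'][2]-yaw).round(3))
E
python3 go.py .4455 .3165 .25 72
```

```text
t 1.25 pos [ 0.2369 -0.316   0.2313] rot [179.97   0.    58.25] q [-53.1 -16.1  -9.3  96.7   0.   68.6] open 0.0856 F [1.  0.1 0.1]
shift [ 0.6476 -0.1554 -0.0187] turn -0.24
```

arm_command([
  [0.045,-0.011,0,-0.05],
  [0.09,-0.022,0,-0.1],
  [0.135,-0.032,-0.005,-0.15],
  [0.18,-0.043,-0.01,-0.2],
  [0.225,-0.054,-0.015,-0.24],
])

```text
time: 1.75
ee_pos: [0.3104, -0.0965, 0.2468]
tcp_rot: [179.9, 0.0, 71.8]
wrist_force: [1.0, -1.0, 0.8]
opening: 0.0854
grasp_force: 0.0
```

```bash
python3 go.py .4455 .3165 .25 72
```

```text
t 1.75 pos [ 0.3104 -0.0965  0.2468] rot [179.92   0.    71.8 ] q [-17.3 -25.  -13.9 101.   -0.   90.9] open 0.0854 F [ 1.  -1.   0.8]
shift [ 0.4346 -0.0007 -0.0032] turn -0.003
```

arm_command([
  [0.045,0,0,0],
  [0.09,0,0,0],
  [0.13,0,0,0],
  [0.16,0,0,0],
  [0.17,0,0,0],
])

```text
time: 2.25
ee_pos: [0.3641, 0.0654, 0.2461]
tcp_rot: [-180.0, -0.0, 71.9]
wrist_force: [-0.4, -0.8, -0.2]
opening: 0.0855
grasp_force: 0.0
```

```bash
python3 go.py .4455 .3165 .25 72
python3 - <<'E'
from h import *
c=cam("wrist");cv2.imwrite("pics/w1.png",c['color'])
print(proj(c,[.4405,.1353,.028]),proj(c,[.4455,.3165,.112]))
for t,z in (("holder",0),("holder_pocket",.006),("jar_base",0),("cap_center",.1)):
    for r in bot.mark_of("wrist",t)[:2]: print(t,np.round(r['location']),round(r['confidence'],2),hit(c,r['location'],z).round(4))
E
```

```text
t 2.25 pos [0.3641 0.0654 0.2461] rot [-1.7999e+02 -1.0000e-02  7.1900e+01] q [ 10.2 -19.   -9.8  99.2   0.  118.3] open 0.0855 F [-0.4 -0.8 -0.2]
shift [ 0.2639 -0.0006 -0.0039] turn -0.002
[372.22630447 114.4045833 ] [ 319.92608433 -204.72188062]
holder [366. 114.] 0.58 [0.4389 0.1365 0.    ]
holder_pocket [372. 112.] 0.57 [0.4442 0.1369 0.006 ]
cap_center [400. 251.] 0.97 [0.4238 0.0203 0.1   ]
```

View pics/w1.png

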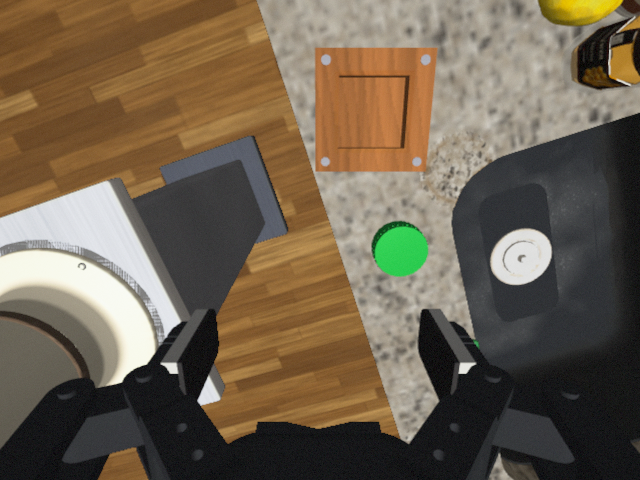

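The wrist view shows the holder with its top corners at about (316,48), (437,48), (432,172) and (317,171). The green lid is at (400,250).

```bash
cat >> h.py <<'E'
def sq(c,ps,z):
    P=np.array([hit(c,p,z)[:2] for p in ps]); s=np.roll(P,-1,0)-P
    a=np.degrees(np.arctan2(s[:,1],s[:,0])); print(P.mean(0).round(4),np.linalg.norm(s,axis=1).round(4),(a%90).round(1))
E
python3 - <<'E'
from h import *
c=cam("wrist"); sq(c,[(315.5,47.5),(437,47.5),(432,172),(317,171)],.028)
g=cv2.cvtColor(c['color'],cv2.COLOR_BGR2HSV); m=((g[...,0]>5)&(g[...,0]<16)&(g[...,1]>120)&(g[...,2]>90)).astype('u1'); m[200:]=0; m[:,:300]=0
m=cv2.morphologyEx(m,cv2.MORPH_OPEN,np.ones((5,5)))
k=max(cv2.findContours(m,0,2)[0],key=cv2.contourArea); h=cv2.convexHull(k); q=cv2.approxPolyN(h,4)[0]; print(q.tolist()); sq(c,q,.028)
E
```

```text
[0.4436 0.1322] [0.1115 0.1133 0.1173 0.112 ] [71.7 75.3 71.2 72.3]
[[425, 167], [315, 167], [314, 44], [436, 43]]
[0.4419 0.1369] [0.1117 0.1109 0.1116 0.1117] [71.7 72.  72.1 72.1]
```

arm_command([
  [0.02,0,0,0],
  [0.05,0,0,0],
  [0.09,0,0,0],
  [0.11,0,0,0],
  [0.12,0,0,0],
])

```text
time: 3.05
ee_pos: [0.4018, 0.1774, 0.2461]
tcp_rot: [-180.0, 0.0, 71.7]
wrist_force: [0.5, 1.0, -0.1]
opening: 0.0856
grasp_force: 0.0
```

```bash
python3 go.py .4455 .3165 .25 72
python3 - <<'E'
from h import *
c=cam("wrist");cv2.imwrite("pics/w2.png",c['color'])
print(proj(c,[.4405,.1353,.028]),proj(c,[.4455,.3165,.112]))
for t,z in (("jar_base",0),("cap_center",.1),("cap_mark",.1)):
    for r in bot.mark_of("wrist",t)[:2]: print(t,np.round(r['location']),round(r['confidence'],2),hit(c,r['location'],z).round(4))
E
```

```text
t 3.05 pos [0.4018 0.1774 0.2461] rot [-1.7999e+02  2.0000e-02  7.1710e+01] q [ 23.8  -9.7  -2.4  97.3  -0.  132.1] open 0.0856 F [ 0.5  1.  -0.1]
shift [ 0.1458 -0.0022 -0.0039] turn -0.005
[365.93679694 230.8306859 ] [317.3221301   25.72051653]
jar_base [564. 177.] 0.38 [0.6656 0.1168 0.    ]
cap_center [394. 340.] 0.84 [0.4334 0.0458 0.1   ]
cap_center [317.  25.] 0.79 [0.4462 0.3195 0.1   ]
cap_mark [358.  29.] 0.8 [0.4734 0.3078 0.1   ]
cap_mark [375. 322.] 0.64 [0.4214 0.0697 0.1   ]
```

View pics/w2.png

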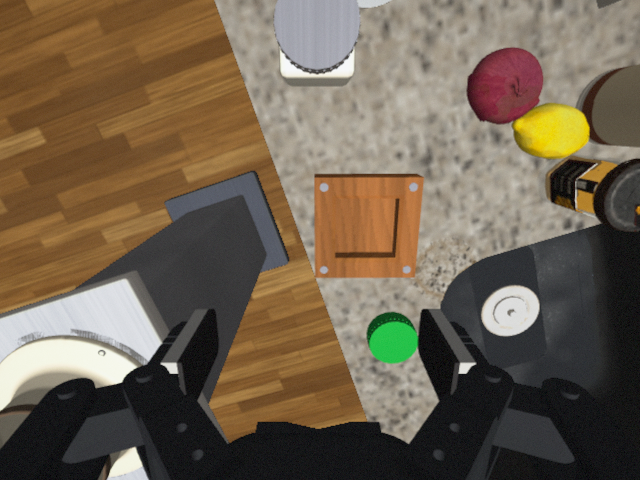

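The cap top is centred at about (317,25), where predicted. The jar's front edge at (282–352,84) runs parallel to the holder's, with its top at (315–423,174).

Run:
```python
from h import *
c=cam("wrist");I=c['color']
sq(c,[(315,174.5),(423,174.5),(415.5,278),(316.5,278)],.028)
g=cv2.cvtColor(I,cv2.COLOR_BGR2HSV); m=((g[...,0]>5)&(g[...,0]<16)&(g[...,1]>120)&(g[...,2]>60)).astype('u1'); m[:160]=0;m[300:]=0; m[:,:312]=0; m[:,430:]=0
m=cv2.morphologyEx(m,cv2.MORPH_OPEN,np.ones((3,3)))
k=max(cv2.findContours(m,0,2)[0],key=cv2.contourArea); q=cv2.approxPolyN(cv2.convexHull(k),4)[0]; print(q.tolist()); sq(c,q,.028)
# screws
lo=cv2.inRange(g,(0,0,140),(179,80,255)); lo[:178]=0;lo[275:]=0;lo[:,:314]=0;lo[:,424:]=0
n,_,st,ce=cv2.connectedComponentsWithStats(lo); P=[ce[i] for i in range(1,n) if 15<st[i,4]<150]; print(np.round(P,1).tolist(), np.mean([hit(c,p,.028) for p in P],0))
```

```text
[0.4421 0.1355] [0.1104 0.1157 0.1116 0.1157] [71.7 72.9 71.7 72.4]
[[423, 173], [414, 275], [315, 275], [315, 173]]
[0.442  0.1383] [0.1135 0.1112 0.1135 0.1103] [72.  71.7 71.5 71.7]
[[323.6, 185.4], [413.1, 185.1], [314.0, 249.0], [323.5, 268.1], [406.4, 267.8]] [0.42921248 0.13548946 0.028     ]
```

arm_command([
  [0.03,-0.001,0,0],
  [0.07,-0.001,0,0],
  [0.11,-0.002,0,0],
  [0.135,-0.002,0,0],
  [0.145,-0.002,0,0],
])

```text
time: 3.8
ee_pos: [0.4454, 0.3161, 0.2459]
tcp_rot: [-180.0, 0.0, 71.7]
wrist_force: [-0.3, 0.0, -0.3]
opening: 0.0853
grasp_force: 0.0
```

arm_command([
  [0,0,0.03,0],
  [0,0,0.07,0],
  [0,0,0.105,0],
  [0,0,0.125,0],
  [0,0,0.13,0],
])

```text
time: 4.3
ee_pos: [0.444, 0.3133, 0.1142]
tcp_rot: [-179.9, 0.2, 71.6]
wrist_force: [0.4, -0.3, -0.0]
opening: 0.0855
grasp_force: 0.0
```

arm_command([
  [0,0,0.012,0],
  [0,0,0.022,0],
  [0,0,0.03,0],
  [0,0,0.032,0],
  [0,0,0.032,0],
])

```text
time: 4.8
ee_pos: [0.4449, 0.3154, 0.0843]
tcp_rot: [-180.0, 0.0, 71.7]
wrist_force: [0.5, -0.0, -0.1]
opening: 0.0854
grasp_force: 0.0
```

```bash
python3 go.py .4455 .3165 .083 72
python3 - <<'E'
from h import *
c=cam("top"); 
for p in [(343,227),(461,260),(428,378),(308,345)]: pass
c1=cam("scene");I=np.vstack([cv2.resize(c1['color'][240:340,220:380],(640,400)),]);cv2.imwrite("pics/s2.png",I)
E
```

```text
t 4.8 pos [0.4449 0.3154 0.0843] rot [-1.800e+02  1.000e-02  7.173e+01] q [ 35.3   4.   -7.2  78.8  -0.  143.6] open 0.0854 F [ 0.5 -0.  -0.1]
shift [0.0012 0.0002 0.0013] turn -0.005
```

View pics/s2.png

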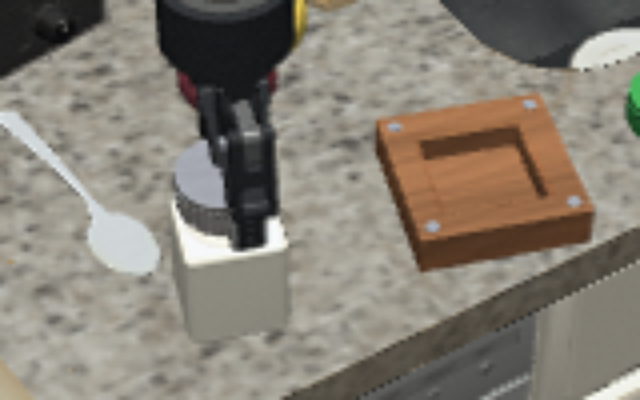

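The gripper straddles the cap and the near finger stands in front of it. Before closing, I'll check the lateral offset by projecting the assumed cap and jar outlines.

Run:
```python
from h import *
c=cam("scene");I=c['color'].copy()
def poly(P,col):
    q=np.array([(proj(c,p)-[220,240])*4+2 for p in P]); return q,col
a=np.radians(np.arange(0,360,10)); X,Y=.4455,.3165
L=[([[X+.03*np.cos(t),Y+.03*np.sin(t),z] for t in a],(0,0,255)) for z in(.088,.112)]
cs=lambda s,w,x,y,z:[[x+np.cos(w+k*np.pi/2)*s,y+np.sin(w+k*np.pi/2)*s,z] for k in range(4)]
w=np.radians(72+45)
L+=[(cs(.031*2**.5,w,X,Y,0),(0,255,0)),(cs(.056*2**.5,w,.4415,.136,.028),(255,0,255)),(cs(.0335*2**.5,w,.4415,.136,.006),(255,0,0)),(cs(.0375*2**.5,w,.4415,.136,.028),(255,255,0))]
B=cv2.resize(I[240:340,220:380],(640,400),interpolation=cv2.INTER_CUBIC)
for P,col in L: cv2.polylines(B,[poly(P,0)[0].round().astype(np.int32)],True,col,1)
cv2.imwrite("pics/s3.png",B)
```

```text
(no output)
```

View pics/s3.png

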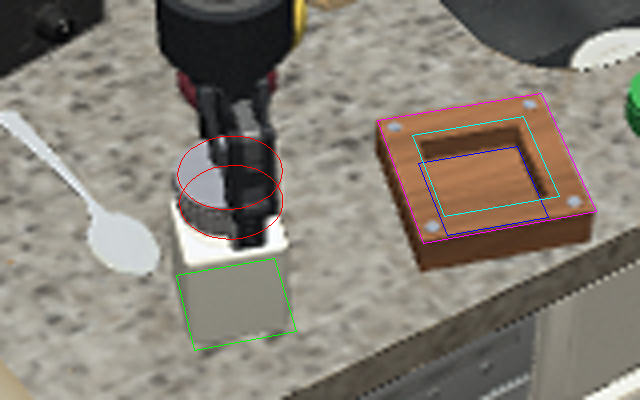

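The holder outline fits well at (0.4415, 0.136). The cap sits about 5 px left and 6 px above the prediction, so it's a few mm off along the closing line. I'll shift 2 mm and let the fingers centre it.

arm_command([
  [0.001,0.001,0,0],
  [0.001,0.002,0,0],
  [0.001,0.002,0,0],
  [0.001,0.002,0,0],
  [0.001,0.002,0,0],
], hand=0.066, grip_force=20)

```text
time: 5.45
ee_pos: [0.4471, 0.3157, 0.0843]
tcp_rot: [-180.0, 0.0, 71.7]
wrist_force: [0.8, 0.5, -0.6]
opening: 0.0663
grasp_force: 0.0
```

arm_command([
  [0,0,0,0],
  [0,0,0,0],
  [0,0,0,0],
  [0,0,0,0],
  [0,0,0,0],
], hand=0.05, grip_force=20)

```text
time: 5.95
ee_pos: [0.4471, 0.3158, 0.0845]
tcp_rot: [180.0, -0.0, 71.7]
wrist_force: [-2.1, 0.6, 3.4]
opening: 0.0584
grasp_force: 21.2
```

arm_command([
  [0,0,0,0],
  [0,0,0,0],
  [0,0,0,0],
  [0,0,0,0],
  [0,0,0,0],
], hand=0.04, grip_force=45)

```text
time: 6.45
ee_pos: [0.4472, 0.3158, 0.0846]
tcp_rot: [180.0, -0.0, 71.7]
wrist_force: [-2.9, -0.5, 5.4]
opening: 0.0577
grasp_force: 47.2
```

arm_command([
  [0,0,-0.005,0],
  [0,0,-0.02,0],
  [0,0,-0.04,0],
  [0,0,-0.055,0],
  [0,0,-0.06,0],
])

```text
time: 6.95
ee_pos: [0.4478, 0.3162, 0.1465]
tcp_rot: [179.9, -0.1, 71.7]
wrist_force: [-0.8, 0.2, -4.6]
opening: 0.058
grasp_force: 50.0
```

```bash
python3 go.py .4415 .136 .145 72
python3 - <<'E'
from h import *
c=cam("scene"); u=proj(c,[.447,.3158,.12]); x,y=int(u[0])-50,int(u[1])-30
B=cv2.resize(c['color'][y:y+75,x:x+100],(600,450),interpolation=cv2.INTER_CUBIC)
print(x,y)
a=np.radians(np.arange(0,360,10)); X,Y=.4472,.3158
cs=lambda s,w,z:[[X+np.cos(w+k*np.pi/2)*s,Y+np.sin(w+k*np.pi/2)*s,z] for k in range(4)]
w=np.radians(72+45)
for P in ([[X+.03*np.cos(t),Y+.03*np.sin(t),.171] for t in a],cs(.031*2**.5,w,.061),cs(.031*2**.5,w,.136)):
    cv2.polylines(B,[np.array([(proj(c,p)-[x,y])*6+3 for p in P]).round().astype(np.int32)],True,(0,0,255),1)
cv2.imwrite("pics/s4.png",B)
E
```

```text
t 6.95 pos [0.4478 0.3162 0.1465] rot [ 1.7991e+02 -1.2000e-01  7.1720e+01] q [ 35.2   3.7  -0.7  85.5  -0.  143.5] open 0.058 F [-0.8  0.2 -4.6]
shift [-0.173   0.0505  0.0015] turn -0.005
226 249
```

View pics/s4.png

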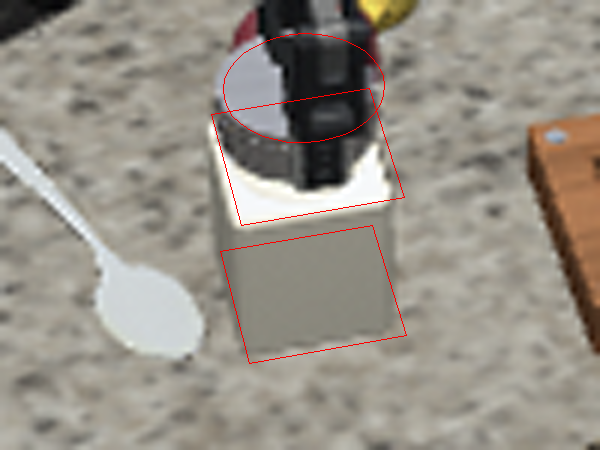

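The jar hangs upright in the grip. It lies about 3 mm towards tool +x from the outline, with its edges parallel to the holder's. I'll carry it over the pocket.

arm_command([
  [-0.015,0.004,0,0],
  [-0.045,0.013,0,0],
  [-0.08,0.023,0,0],
  [-0.115,0.033,0,0],
  [-0.145,0.042,0,0],
])

```text
time: 7.5
ee_pos: [0.4406, 0.1627, 0.1433]
tcp_rot: [-179.9, 0.1, 71.7]
wrist_force: [-0.1, -0.0, -4.8]
opening: 0.058
grasp_force: 49.8
```

arm_command([
  [-0.02,0.005,0.001,0],
  [-0.029,0.008,0.001,0],
  [-0.0305,0.0085,0.001,0],
  [-0.0305,0.0085,0.001,0],
  [-0.0305,0.0085,0.001,0],
])

```text
time: 8.0
ee_pos: [0.4401, 0.1339, 0.1431]
tcp_rot: [-180.0, -0.0, 71.8]
wrist_force: [0.1, 0.5, -4.2]
opening: 0.0577
grasp_force: 49.8
```

```bash
python3 go.py .4407 .1336 .145 72
python3 - <<'E'
from h import *
c=cam("scene"); u=proj(c,[.4415,.136,.08]); x,y=int(u[0])-50,int(u[1])-40
B=cv2.resize(c['color'][y:y+84,x:x+100],(700,588),interpolation=cv2.INTER_CUBIC)
a=np.radians(np.arange(0,360,10)); X,Y=.4415,.136
cs=lambda s,w,z:[[X+np.cos(w+k*np.pi/2)*s,Y+np.sin(w+k*np.pi/2)*s,z] for k in range(4)]
w=np.radians(72+45)
for P in ([[X+.03*np.cos(t),Y+.03*np.sin(t),.171] for t in a],cs(.031*2**.5,w,.061),cs(.031*2**.5,w,.136),cs(.056*2**.5,w,.028)):
    cv2.polylines(B,[np.array([(proj(c,p)-[x,y])*7+3 for p in P]).round().astype(np.int32)],True,(0,0,255),1)
cv2.imwrite("pics/s5.png",B)
E
```

```text
t 8.0 pos [0.4401 0.1339 0.1431] rot [-1.7998e+02 -1.0000e-02  7.1760e+01] q [ 16.9  -8.2 -12.6  85.7   0.  125.2] open 0.0577 F [ 0.1  0.5 -4.2]
shift [-0.0001  0.0007 -0.0019] turn -0.004
```

View pics/s5.png

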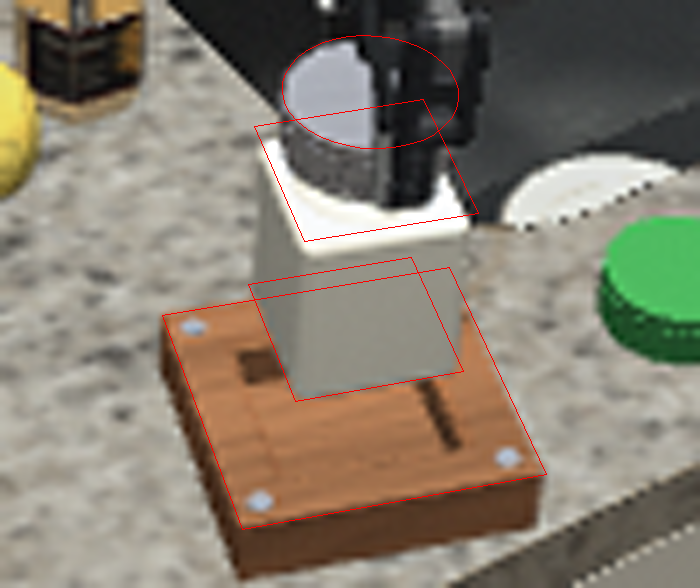

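The foot outline falls on the prediction within about a pixel, so I'll lower.

arm_command([
  [0,0,0.008,0],
  [0,0,0.016,0],
  [0,0,0.022,0],
  [0,0,0.026,0],
  [0,0,0.028,0],
])

```text
time: 8.55
ee_pos: [0.4398, 0.1332, 0.1146]
tcp_rot: [-180.0, 0.0, 71.7]
wrist_force: [0.4, 0.0, -4.1]
opening: 0.0579
grasp_force: 49.8
```

arm_command([
  [0,0,0.003,0],
  [0,0,0.006,0],
  [0,0,0.009,0],
  [0,0,0.012,0],
  [0,0,0.012,0],
])

```text
time: 9.05
ee_pos: [0.44, 0.1332, 0.1029]
tcp_rot: [-180.0, 0.0, 71.7]
wrist_force: [1.3, -0.5, -5.3]
opening: 0.0583
grasp_force: 49.7
```

arm_command([
  [0,0,0.002,0],
  [0,0,0.004,0],
  [0,0,0.006,0],
  [0,0,0.008,0],
  [0,0,0.008,0],
])

```text
time: 9.55
ee_pos: [0.44, 0.1332, 0.095]
tcp_rot: [-180.0, 0.0, 71.7]
wrist_force: [-0.0, -0.3, -6.5]
opening: 0.0582
grasp_force: 49.7
```

arm_command([
  [0,0,0.0015,0],
  [0,0,0.003,0],
  [0,0,0.0045,0],
  [0,0,0.005,0],
  [0,0,0.005,0],
])

```text
time: 10.05
ee_pos: [0.4402, 0.1335, 0.0908]
tcp_rot: [180.0, -0.0, 71.7]
wrist_force: [-1.1, 2.0, 1.2]
opening: 0.0578
grasp_force: 50.4
```

arm_command([
  [0,0.0002,0,-0.08],
  [0,0.0004,0,-0.17],
  [0.0001,0.0006,0,-0.26],
  [0.0002,0.0008,0,-0.35],
  [0.0002,0.001,0,-0.44],
])

```text
time: 10.55
ee_pos: [0.4419, 0.133, 0.0908]
tcp_rot: [179.9, 0.0, 97.1]
wrist_force: [1.8, -0.1, -0.4]
opening: 0.0579
grasp_force: 50.2
```

```bash
python3 go.py .44 .1336 .09 0; python3 -c "
from h import *
print(bot.get_obs()['torque'].round(2))"
```

```text
t 10.55 pos [0.4419 0.133  0.0908] rot [1.7988e+02 3.0000e-02 9.7090e+01] q [ 16.8  -7.7 -17.9  79.7  -0.   99.7] open 0.0579 F [ 1.8 -0.1 -0.4]
shift [ 0.0008 -0.0018  0.0008] turn 1.695
[-0.17 -0.61 -0.5 ]
```

arm_command([
  [0,0.0002,0,-0.08],
  [0,0.0004,0,-0.17],
  [0.0001,0.0006,0,-0.26],
  [0.0002,0.0008,0,-0.35],
  [0.0002,0.0008,-0.001,-0.42],
])

```text
time: 11.05
ee_pos: [0.4425, 0.133, 0.0914]
tcp_rot: [180.0, 0.1, 121.1]
wrist_force: [2.8, -0.5, -4.9]
opening: 0.0579
grasp_force: 49.8
```

arm_command([
  [0,0.0001,-0.0003,-0.07],
  [0,0.0002,-0.0006,-0.14],
  [0,0.0003,-0.0008,-0.21],
  [0,0.0004,-0.001,-0.28],
  [0,0.0004,-0.001,-0.35],
])

```text
time: 11.55
ee_pos: [0.4431, 0.1336, 0.0929]
tcp_rot: [179.9, 0.1, 141.2]
wrist_force: [2.4, -0.1, -0.4]
opening: 0.0577
grasp_force: 50.3
```

```bash
python3 go.py .44 .1336 .09 0
python3 - <<'E'
from h import *
print(bot.get_obs()['torque'].round(2))
for n in("scene","top","wrist"):
    c=cam(n)
    for t,z in (("cap_center",.108),("cap_mark",.108),("jar_base",.006),("holder_pocket",.006)):
        for r in bot.mark_of(n,t)[:3]:
            p=hit(c,r['location'],z); d=p-[.4415,.136,z]
            if np.linalg.norm(d)<.06: print(n,t,round(r['confidence'],2),p.round(4),np.degrees(np.arctan2(d[1],d[0])).round())
E
```

```text
t 11.55 pos [0.4431 0.1336 0.0929] rot [1.7992e+02 1.0000e-01 1.4120e+02] q [ 16.8  -7.6 -17.5  79.9  -0.   55.6] open 0.0577 F [ 2.4 -0.1 -0.4]
shift [ 0.0024 -0.0019  0.0029] turn 2.464
[-0.   -0.55 -0.1 ]
scene cap_center 0.74 [0.44  0.132 0.108] -111.0
scene cap_mark 0.61 [0.4639 0.1632 0.108 ] 51.0
scene jar_base 0.65 [0.4482 0.1235 0.006 ] -62.0
scene holder_pocket 0.86 [0.4467 0.135  0.006 ] -11.0
wrist cap_center 0.85 [0.4387 0.1353 0.108 ] -165.0
wrist cap_mark 0.77 [0.4599 0.1578 0.108 ] 50.0
```

arm_command([
  [0,0,0,-0.04],
  [0,0,0,-0.08],
  [0,0,0,-0.08],
  [0,0,-0.001,-0.08],
  [0,0,-0.002,-0.08],
])

```text
time: 12.8
ee_pos: [0.4417, 0.1336, 0.0939]
tcp_rot: [-180.0, -0.1, 145.6]
wrist_force: [2.4, 1.7, -1.9]
opening: 0.058
grasp_force: 50.3
```

```bash
python3 go.py .44 .1336 .09 0; python3 -c "
from h import *
print(bot.get_obs()['torque'].round(2))"
```

```text
t 12.8 pos [0.4417 0.1336 0.0939] rot [-1.7995e+02 -6.0000e-02  1.4562e+02] q [ 16.8  -7.6 -17.4  80.2   0.   51.2] open 0.058 F [ 2.4  1.7 -1.9]
shift [ 0.0014 -0.001   0.0039] turn 2.542
[ 0.23 -0.48 -0.07]
```

Nearly torque-free. Lifting slowly while watching the force.

arm_command([
  [0,0,-0.001,0],
  [0,0,-0.002,0],
  [0,0,-0.003,0],
  [0,0,-0.004,0],
  [0,0,-0.005,0],
])

```text
time: 13.3
ee_pos: [0.442, 0.1336, 0.0993]
tcp_rot: [-180.0, -0.0, 145.6]
wrist_force: [1.5, 1.1, -1.4]
opening: 0.058
grasp_force: 50.3
```

arm_command([
  [0,0,-0.002,0],
  [0,0,-0.005,0],
  [0,0,-0.008,0],
  [0,0,-0.011,0],
  [0,0,-0.014,0],
])

```text
time: 13.8
ee_pos: [0.4421, 0.1336, 0.1137]
tcp_rot: [-180.0, 0.0, 145.6]
wrist_force: [-0.9, -0.0, -0.5]
opening: 0.0577
grasp_force: 50.4
```

arm_command([
  [0,0,-0.005,0],
  [0,0,-0.012,0],
  [0,0,-0.018,0],
  [0,0,-0.021,0],
  [0,0,-0.022,0],
])

```text
time: 14.3
ee_pos: [0.4424, 0.1337, 0.1358]
tcp_rot: [180.0, 0.0, 145.6]
wrist_force: [-0.5, 1.1, -1.6]
opening: 0.0577
grasp_force: 50.4
```

arm_command([
  [0,0,0,0],
  [0,0,0,0],
  [0,0,0,0],
  [0,0,0,0],
  [0,0,0,0],
])

```text
time: 14.8
ee_pos: [0.4421, 0.1336, 0.1351]
tcp_rot: [-180.0, -0.0, 145.6]
wrist_force: [0.0, -0.0, -0.9]
opening: 0.0578
grasp_force: 50.4
```

Run:
```python
from h import *
c=cam("scene"); u=proj(c,[.4415,.136,.08]); x,y=int(u[0])-50,int(u[1])-45
B=cv2.resize(c['color'][y:y+84,x:x+100],(700,588),interpolation=cv2.INTER_CUBIC)
cv2.imwrite("pics/s6.png",B)
```

```text
(no output)
```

View pics/s6.png

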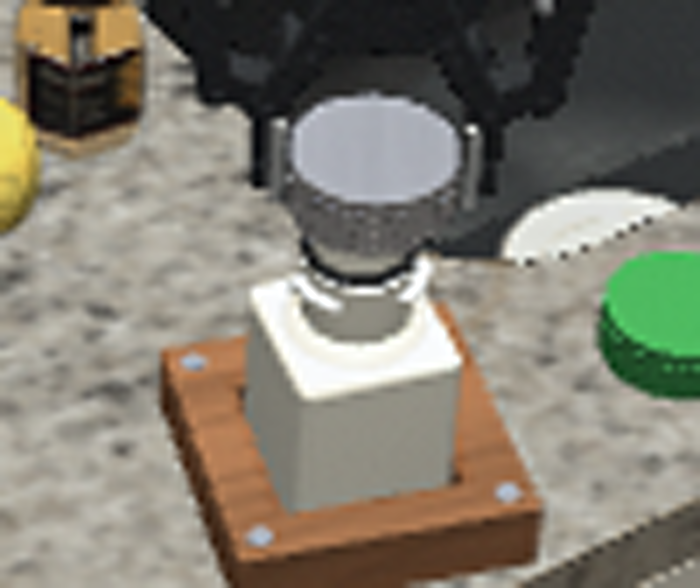

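The jar is seated in the pocket. The cap is level in the fingers at about (375,175), clear of the mouth at about (360,285) and over it.

```bash
python3 -c "
from workcell import bot
print(bot.job_done())"
```

```text
the job is handed in; nothing more can be done
None
```

I handed the job in at about 15 s on the robot's clock: the jar is seated in the holder, and the unscrewed cap is held level and still about 25 mm above the open mouth. The hand-in gave no verdict.

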